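Latch the filament dryer's lid and hold its sprung vent flap at the mark

ROBOT

A 6-joint arm with a two-finger parallel gripper is mounted at the origin on a cart in front of the work surface, level with it; the furniture and walls round the work are solid. World frame = base frame: x ahead of the robot, y to its left, z up, the work surface at z = 0. Lengths are in mm, angles in rad, forces in N, time in s.
With the tool pointing down it reaches from about 275 to 850 mm from the base axis. Payload 19 kg.
Tool frame: the origin (TCP) lies midway between the tips of the shut fingers; the grasp point (between the pads) lies 19 mm behind it; z points along the fingers, y is the line along which they close (so a half turn about z gives the same grasp; the last joint's range is limited). The gripper opens to 85 mm and grips with 20 to 120 N. Pads are 22 mm wide; open, the fingers measure 114 mm over their backs; the gripper's body (76 mm by 85 mm) begins 54 mm behind the grasp point. The pads swing forward as they close: fully open they stand 13 mm farther back than shut.
Start: joints at [1.202, 0.15, 1.437, -0, 1.554, -0.134], TCP at [133.779, 559.19, 231.267] pointing down, gripper open.
Joint ranges: [-2.8, 2.8], [-0.68, 2.1], [0.12, 2.68], [-1.39, 4.53], [0.16, 2.79], [-2.81, 2.81]. Speed limits (rad/s): [1.89, 1.89, 2.22, 3.01, 3.01, 3.01].

INTERFACE

Orientations are given as a unit quaternion [w, x, y, z].
In Python, from bench import manip, camera, calibration gives the robot as it stands.
- The arm moves only by the tool apply_moves, never from a script. Its argument "deltas" is text: rows parted by semicolons, each of 5 numbers parted by spaces: the shift along the tool's x, y, z in m, then the turn about the tool's z in rad, then the opening, from 0 (shut) to 1 (fully open). A call has 1 to 10 rows; each row shifts and turns the commanded pose from where the row before left it, along the tool's axes as they then stand; what a row does not reach is not made up. A row lasts 1/10 s, in which the tool goes at most 50 mm and 8.59 degrees, less where a joint would pass 70% of its speed; a pose out of reach is approached as far as the arm can. A call is refused whole if a number of a shift passes 0.05 or a number of a turn 0.15, either way. A call with a gripper value outside its range is refused whole. The fingers move at their own pace and stop on an object; the grip force is fixed at half the most. Time passes only in rows, so rows that do not move let the fingers close. It gives the time, the measured TCP pose, the force, the opening and the grip force at its end, in the units of the state.
- manip.sense(): the state, without advancing time (a new reading comes with each control period).
- camera(name): name is "scene" or "top" or "wrist"; returns the picture (384x512x3 uint8, blue, green, red); there is no depth.
- calibration(name): a dict with "fovy" (degrees; the focal length in pixels is half the picture's height over the tangent of half this angle, whatever the lens; pixels are square), "cx", "cy" (the principal point, pixels), "distortion" ([k1, k2, p1, p2, k3] as OpenCV has them; the pictures are not rectified), "camera_from_world" (4x4, takes a point from world to camera coordinates). Camera axes: x right, y up, looking along -z (the intrinsics and any distortion apply to the point x, -y, -z); pixel columns grow to the right and rows downward; lengths in mm; the calibration is good to about 2 mm. A picture is of the moment at which its call begins: read the wrist's pose just before it. calibration takes no time and is no camera call; for the wrist camera it gives the pose at the moment of the call.
- manip.hand_in(): hands the job in; it is judged then, once.
The state is a dict: "time_s": time; "joint_pos": joint angles; "joint_velocities": joint speeds; "tau": joint torques, N m; "ee_pos": TCP position; "ee_rot": TCP orientation; "contact_force": force on the tool from outside, world axes, zero at the start; "ft_torque": the same for the moment, N m; "opening": finger opening in mm; "finger_force": force on a finger pad.
Only numpy, scipy, OpenCV 4.12 (cv2) and the standard library are available. Lean on these libraries where they do the work, as an engineer would, in place of code of your own. Each camera call takes 0.05 s, during which the arm holds its last target. There are 200 camera calls.

TASK

Purge the grey filament dryer: first press its blue lid down until it clicks shut, then lift the yellow sprung vent flap beside it by its steel bar handle until the flap lines up with the red index on the metal arc. Keep hold of the handle so that the flap stays at the mark, and finish while still holding it there. Do not shift the red index or disturb the other things on the bench.

Things in the scene. Friction and masses are not known exactly. Their poses are not given: they have to be found in the camera images.
- dryer: the filament dryer: grey box fixed to the bench, 180 (its x, front to back) x 300 (its y) x 90 mm high; origin at the centre of its underside, its x axis points from its front (robot side) to its back, y to its left, z up. A blue latching lid covers its left half, a yellow sprung vent flap its right half; both are hinged along the far (+x) rim and open upward at the front.
- dryer_lid (a joint): opening angle of the blue lid in rad, 0 = fully shut; starts partly open. The hinge is stiff, so the lid stays where it is left. At about 0.07 the tongue on its front edge meets a sprung ball catch: some 8 to 12 N straight down near the front edge takes it past, and it then snaps to 0 and stays latched.
- lid_press (a point): centre of the black rubber press pad (30x60 mm) on top of the blue lid near its front edge, on the lid's surface; 155 mm from the lid's hinge line; moves with the lid. With the lid shut it is 103 mm above the bench.
- vent_flap (a joint): opening angle of the yellow vent flap in rad, 0 = shut (where its spring holds it at the start); range 0 to 1.2. The spring always pulls it shut: lifting at the handle takes about 2 N at 0 and 5 N at 0.9 rad along the handle's arc (about 13 N if pulled straight up there), and it falls shut if let go.
- vent_bar (a point): centre of the flap's steel handle: a round bar 12 mm thick along the dryer's y axis, 88 mm clear between its two end posts, its axis 40 mm above the flap's top face (139 mm above the bench when shut); from the flap's hinge line it lies 135 mm to the front and 47 mm up in the flap's own frame. The point's axes turn with the flap; with the flap shut they are parallel to the dryer's.
- vent_hinge (a point): point on the flap's hinge line in line with the middle of the handle, 92 mm above the bench, fixed on the dryer, 85 mm behind its middle and 64 mm to its right. Opening by q about the dryer's y axis moves the front of the flap up.
- vent_index (a joint): angle of the red index in rad, on the same hinge line and measured as the flap's angle: when vent_flap equals vent_index the flap lies level with the index. Set differently each time, clamped; 0.4 to 0.9.
- index_tip (a point): tip of the red index clamp on the metal arc (quadrant, which rises to 230 mm above the bench) at the right side of the flap, 145 mm from the hinge line. The flap's right edge carries a small white pointer at the same distance from the hinge, which passes the index. The point's axes turn with the index and are parallel to those of vent_bar when the flap is at the mark.
- tape_ring: bystander, to be left alone: small beige roll of tape, 56 mm across, 13 high, lying flat; origin at the centre of its underside
- pink_beaker: bystander, to be left alone: pink beaker, 71 mm across, 93 high; origin at the centre of its underside
- dye_jar_0: bystander, to be left alone: small blue sample jar, 38 mm across, 34 high; origin at the centre of its underside
- small_carton_0: bystander, to be left alone: small white component carton, 36x29x38 mm; origin at the centre of its underside
- part_tube_white: bystander, to be left alone: white printed tube, 96x95x142 mm, standing; origin at the centre of its underside

How it is judged (in metres and radians):
On the way, in this order (a step that is already met when the one before it is completed fails the run):
1. the blue lid is pressed shut past its catch (value of joint dryer_lid below 0.025 rad), for 0.2 s.
2. the fingers lift the vent flap up to the red index (value of joint dryer_lid below 0.025 rad and angle between the x axis of vent_bar and the x axis of index_tip, either way round below 0.08 rad and contact force between the fingers and vent_flap above 1 N), for 0.3 s.
At the end, for the whole second after the job is handed in: the blue lid is shut in its catch (under 0.025 rad), the fingers hold the vent flap still (more than 1 N of contact, under 0.05 rad/s) within 0.08 rad of the red index, and the index has not been shifted (under 8 mm) (all of step 2 and velocity of joint vent_flap between -0.05 and 0.05 rad/s and distance of index_tip from where it was at the start of the episode below 0.008 m); the arm keeps its last pose, push and grip.
It fails at once if the red index is pushed from its setting (distance of index_tip from where it was at the start of the episode above 0.008 m).
It fails at once if a bystander on the bench is disturbed (moved more than 30 mm) (distance of any of tape_ring, pink_beaker, dye_jar_0, small_carton_0, part_tube_white from where it was at the start of the episode above 0.03 m).
It also fails if it takes over 48 s, if anything falls off the work surface, if the arm or the gripper's body presses on something with over 40 N, if the wrist force passes 120 N, or if a joint passes its speed limit or range.

## Working session

There is one attempt and no reset: what is moved stays moved. The work goes in short steps, Python scripts to look and compute and a tool call to move; the robot and the scene stay as the last step left them, time stands still between calls to the robot, and variables do not carry over. Pictures are saved under pics/ and viewed, at most 10 in all, crops included, and the job is handed in when it is done.

Besides the shell and the picture viewer there is one more tool, called after "Request:" in YAML: its name, and indented under it one key for each argument. apply_moves: Moves the arm, as the interface text tells. Its arguments: {"type":"object","properties":{"deltas":{"type":"string"}},"required":["deltas"]}

```bash
ls; mkdir -p pics; python3 - <<'E'
from bench import manip,camera,calibration
import cv2,numpy as np
for n in("scene","top"):
    cv2.imwrite(f"pics/{n}0.png",camera(n)); c=calibration(n); print(n,c)
s=manip.sense(); print(s)
E
```

```text
pics
scene {'fovy': 46.924503111204196, 'cx': 256.6477354874751, 'cy': 189.29665398424837, 'distortion': array([-0.06089196,  0.        ,  0.        ,  0.        ,  0.        ]), 'camera_from_world': array([[-9.01850842e-01, -4.31900247e-01, -1.12798856e-02,
         5.19699656e+02],
       [ 2.17927553e-01, -4.77287672e-01,  8.51295519e-01,
        -2.48739143e+02],
       [-3.73058495e-01,  7.65283382e-01,  5.24565253e-01,
        -1.19718569e+03],
       [ 0.00000000e+00,  0.00000000e+00,  0.00000000e+00,
         1.00000000e+00]])}
top {'fovy': 57.4011382365676, 'cx': 256.3381684697412, 'cy': 191.3149958382078, 'distortion': array([-0.05377859,  0.        ,  0.        ,  0.        ,  0.        ]), 'camera_from_world': array([[ 3.14933326e-03, -9.99988001e-01, -3.75225319e-03,
        -3.21725880e+01],
       [ 9.91353975e-01,  2.62988374e-03,  1.31188340e-01,
        -5.79881810e+02],
       [-1.31176897e-01, -4.13296691e-03,  9.91350362e-01,
        -1.36695890e+03],
       [ 0.00000000e+00,  0.00000000e+00,  0.00000000e+00,
         1.00000000e+00]])}
{'time_s': 0.1, 'joint_pos': array([ 1.20201901e+00,  1.50922273e-01,  1.43794812e+00,  2.06793549e-05,
        1.55382605e+00, -1.34022875e-01]), 'joint_velocities': array([-0.00035787, -0.00294779, -0.00024326, -0.00076668,  0.0007648 ,
       -0.00129109]), 'tau': array([ 5.46891417e-03, -7.14365959e+01, -5.71813381e+01, -1.31044249e-05,
        6.89874811e-03, -2.22199577e-05]), 'ee_pos': array([133.69041647, 559.00905786, 230.75303958]), 'ee_rot': array([-1.47303001e-04,  1.17108045e-01,  9.93119027e-01, -5.31975799e-04]), 'contact_force': array([ 0.1082177 ,  0.11813268, -0.50905578]), 'ft_torque': array([0.0180685 , 0.01894192, 0.01886656]), 'finger_force': 0.0, 'opening': 85.40948182351262}
```

View pics/scene0.png

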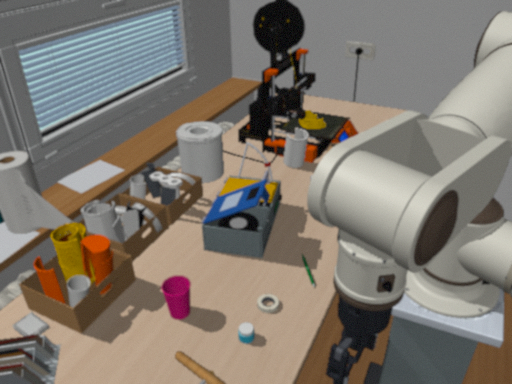

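View pics/top0.png

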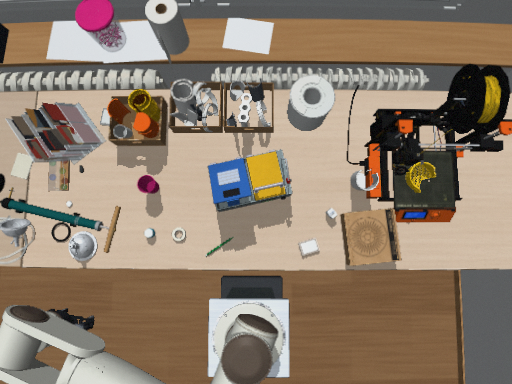

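The scene picture shows the dryer near (243,215) with its lid partly open. In the top picture, the blue lid is near (231,183), the yellow flap near (267,174), and the tape, jar and beaker lie to the left. I'll enlarge both.

```bash
python3 - <<'E'
import cv2,numpy as np
t=cv2.imread("pics/top0.png")[140:220,200:300]; s=cv2.imread("pics/scene0.png")[135:260,190:290]
t=cv2.resize(t,None,fx=7,fy=7,interpolation=cv2.INTER_CUBIC); cv2.imwrite("pics/t1.png",t)
s=cv2.resize(s,None,fx=4.8,fy=4.8,interpolation=cv2.INTER_CUBIC); cv2.imwrite("pics/s1.png",s)
E
```

```text
(no output)
```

View pics/t1.png

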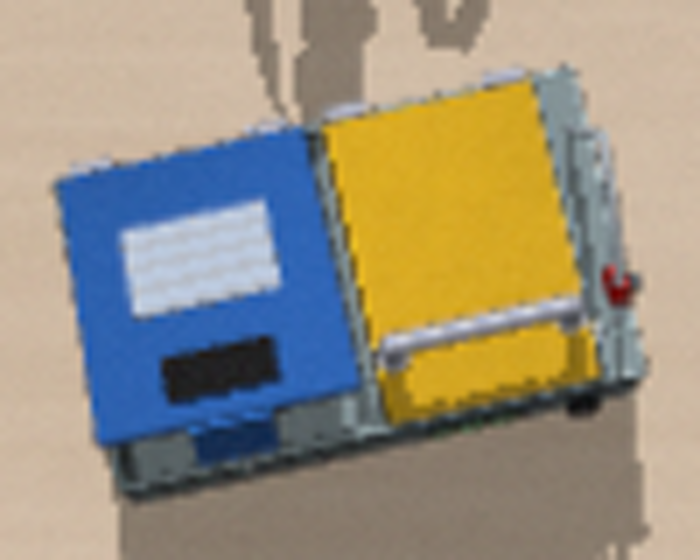

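View pics/s1.png

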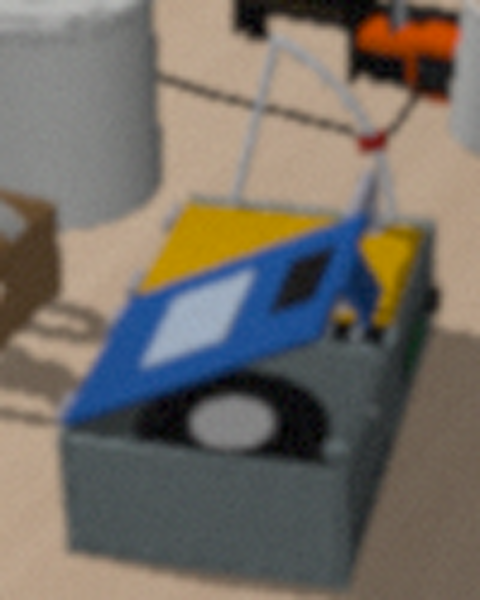

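The enlarged top picture shows the bar from crop (383,342) to (582,300), the press pad centre at (221,370), the red index at (618,286) and three box rim corners. The enlarged scene picture shows the lid raised by about 0.4 to 0.5 rad and the red index at crop (372,141). I'll fit the pose from these points.

```bash
cat > h.py <<'E'
from bench import manip,camera,calibration
import cv2,numpy as np
from scipy.optimize import least_squares
from scipy.spatial.transform import Rotation as R
def proj(P,c):
    M=c["camera_from_world"]; p=np.atleast_2d(P)@M[:3,:3].T+M[:3,3]; p=p*[1,-1,-1]
    f=192/np.tan(np.radians(c["fovy"]/2)); K=np.array([[f,0,c["cx"]],[0,f,c["cy"]],[0,0,1]])
    return cv2.projectPoints(p.reshape(-1,1,3),np.zeros(3),np.zeros(3),K,c["distortion"])[0].reshape(-1,2)
def world(p,d):  # d: dryer x,y,yaw
    p=np.atleast_2d(p); return p@R.from_euler('z',d[2]).as_matrix().T+[d[0],d[1],0]
def hinge(q,a,h,y): return [85-a*np.cos(q)-h*np.sin(q)*-1*-1, y, 92+a*np.sin(q)+h*np.cos(q)] if 0 else [85-a*np.cos(q)+h*np.sin(q), y, 92+a*np.sin(q)+h*np.cos(q)]
E
cat > fit.py <<'E'
from h import *
T=calibration("top");S=calibration("scene")
t=lambda u,v:((u+.5)/7-.5+200,(v+.5)/7-.5+140)
s=lambda u,v:((u+.5)/4.8-.5+190,(v+.5)/4.8-.5+135)
def model(z):
    d,ql,qi,yp,yi=z[:3],z[3],z[4],z[5],z[6]
    A=[[-50,-64,139],[-90,150,90],[90,-150,90],[-90,-150,90],hinge(ql,155,11,yp),hinge(qi,145,0,yi)]
    B=[[90,150,90],[-90,150,90],[90,150,0],[-90,150,0],hinge(ql,155,11,yp),hinge(qi,145,0,yi)]
    return np.vstack([proj(world(A,d),T),proj(world(B,d),S)])
obs=np.array([t(482,322),t(128,494),t(568,70),t(640,385),t(221,370),t(618,286),
 s(65,430),s(348,458),s(72,550),s(348,585),s(304,280),s(372,141)])
r=least_squares(lambda z:(model(z)-obs).ravel(),[600,0,.2,.4,.6,75,-145],loss='soft_l1',x_scale=[10,10,.1,.1,.1,10,10])
print(r.x.round(3)); print((model(r.x)-obs).round(1).tolist())
d=r.x[:3];print("bar",world([[-50,-64,139]],d),"pad",world([hinge(r.x[3],155,11,r.x[5])],d),"pad shut",world([hinge(0,155,11,r.x[5])],d))
E
python3 fit.py
```

```text
[ 6.20444e+02 -4.86700e+00  2.27000e-01  4.76000e-01  4.36000e-01
  7.83830e+01 -1.34881e+02]
[[0.7, 0.6], [-1.2, 0.2], [1.3, -0.8], [1.8, -1.5], [-0.2, 0.4], [-0.1, 0.0], [-1.6, 0.5], [0.4, 2.3], [-0.7, -0.3], [0.5, 0.5], [0.2, -0.3], [0.3, -0.1]]
bar [[586.12084218 -78.47418857 139.        ]] pad [[556.27220322  60.76325861 172.74453621]] pad shut [[534.60618265  55.76160688 103.        ]]
```

The fit residuals are about 1 px. The lid is at about 0.48 rad and the index at about 0.44. First I'll shut the fingers and turn the tool so its y axis lies along the dryer's x axis.

Request:
apply_moves:
  deltas: "0 0 0 0.111 0;0 0 0 0.111 0;0 0 0 0.111 0;0 0 0 0.111 0;0 0 0 0.111 0;0 0 0 0.111 0;0 0 0 0.111 0;0 0 0 0.111 0;0 0 0 0.111 0;0 0 0 0.111 0"

```text
time_s: 1.1
ee_pos: [133.7, 559.1, 230.9]
ee_rot: [0.0, 0.625, 0.781, -0.0]
contact_force: [0.2, -0.7, 0.7]
opening: -0.2
finger_force: 0.0
```

```bash
cat >> h.py <<'E'
def togo(target):
    s=manip.sense(); q=s["ee_rot"]; r=R.from_quat(q[[1,2,3,0]])
    y=r.as_matrix()[:,1]
    print("t",round(s["time_s"],2),"pos",s["ee_pos"].round(1),"yaw",round(np.arctan2(y[1],y[0]),4),"F",s["contact_force"].round(1),"op",round(s["opening"],1),"ff",round(s["finger_force"],1),"togo tool mm",r.inv().apply(np.array(target)-s["ee_pos"]).round(1))
E
python3 -c "
from h import *
togo([556,61,215])"
```

```text
t 1.1 pos [133.7 559.1 230.9] yaw 0.2215 F [ 0.2 -0.7  0.7] op -0.2 ff 0.0 togo tool mm [-578.7  302.6   16.1]
```

Request:
apply_moves:
  deltas: "-0.029 0.015 0 0 0;-0.029 0.015 0 0 0;-0.029 0.015 0 0 0;-0.029 0.015 0 0 0;-0.029 0.015 0 0 0;-0.029 0.015 0 0 0;-0.029 0.015 0 0 0;-0.029 0.015 0 0 0;-0.029 0.015 0 0 0;-0.029 0.015 0 0 0"

```text
time_s: 2.1
ee_pos: [345.5, 309.0, 231.1]
ee_rot: [-0.0, 0.623, 0.782, -0.0]
contact_force: [0.1, 0.1, 0.5]
opening: 0.1
finger_force: 0.0
```

Request:
apply_moves:
  deltas: "-0.029 0.015 0 0 0;-0.029 0.015 0 0 0;-0.029 0.015 0 0 0;-0.029 0.015 0 0 0;-0.029 0.015 0 0 0;-0.029 0.015 0 0 0;-0.025 0.015 0 0 0;-0.015 0.008 0 0 0;0 0 0 0 0;0 0 0 0 0"

```text
time_s: 3.1
ee_pos: [502.7, 127.2, 231.0]
ee_rot: [-0.0, 0.623, 0.782, -0.0]
contact_force: [0.0, -0.2, 0.1]
opening: 0.3
finger_force: 0.0
```

```bash
python3 -c "
from h import *
togo([556,61,190])
cv2.imwrite('pics/w1.png',camera('wrist'))
cv2.imwrite('pics/t2.png',camera('top'));cv2.imwrite('pics/sc2.png',camera('scene'))
c=calibration('wrist');print(proj([[556,61,173],[586,-78,139]],c))"
```

```text
t 3.1 pos [502.7 127.2 231. ] yaw 0.2256 F [ 0.  -0.2  0.1] op 0.3 ff 0.0 togo tool mm [-76.5  37.2  41. ]
[[302.75166941 303.50644348]
 [289.02608679 405.11368644]]
```

View pics/w1.png

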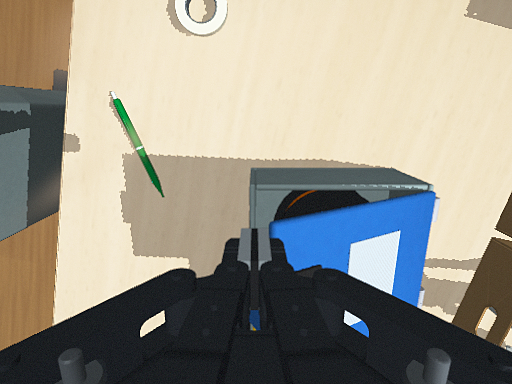

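The wrist picture shows the box's left-front corner at about (250,168–190) and the lid's left edge at (270,222)–(437,193). The pad is hidden behind the fingers. I'll compare these with projections from the fit.

```bash
python3 -c "
from h import *
c=calibration('wrist');d=[620.4,-4.9,.227]
print(proj(world([[-90,150,90],[90,150,90],[-90,150,0],[90,150,0]],d),c))
for w in(140,145,150): print(proj(world([hinge(.476,170,11,w),hinge(.476,0,11,w)],d),c))
togo([556,61,190])"
```

```text
[[249.29923949 186.93700955]
 [434.276398   187.22498121]
 [250.42851502 169.54874793]
 [393.3665048  169.81910712]]
[[289.18591702 232.52975291]
 [439.78591934 200.53366475]]
[[289.41981197 225.75310515]
 [440.64519923 195.43562555]]
[[289.65616843 218.88886534]
 [441.5107086  190.29059725]]
t 3.25 pos [502.5 127.8 231.4] yaw 0.227 F [ 0.7  0.8 -0.6] op -0.3 ff 0.0 togo tool mm [-77.1  37.1  41.4]
```

The projected corners match the picture to about 2 px, so the pose is good. I'll move over the pad and then down to just above it.

Request:
apply_moves:
  deltas: "-0.025 0.012 0 0 0;-0.025 0.012 0 0 0;-0.027 0.013 0 0 0;0 0 0.02 0 0;0 0 0.02 0 0;0 0 0.01 0 0;0 0 0 0 0"

```text
time_s: 3.95
ee_pos: [555.6, 60.8, 180.4]
ee_rot: [-0.001, 0.623, 0.783, -0.001]
contact_force: [0.1, -0.4, -0.2]
opening: 0.3
finger_force: 0.0
```

Request:
apply_moves:
  deltas: "0 0 0.008 0 0;0 -0.003 0.006 0 0;0 -0.003 0.006 0 0;0 -0.003 0.006 0 0;0 -0.003 0.006 0 0;0 -0.002 0.006 0 0;0 -0.002 0.006 0 0;0 -0.002 0.006 0 0;0 -0.001 0.006 0 0;0 0 0 0 0"

```text
time_s: 4.95
ee_pos: [537.3, 55.9, 124.3]
ee_rot: [-0.001, 0.623, 0.782, -0.0]
contact_force: [-0.8, -0.9, 0.6]
opening: -0.0
finger_force: 0.0
```

Request:
apply_moves:
  deltas: "0 -0.001 0.005 0 0;0 -0.001 0.004 0 0;0 0 0.003 0 0;0 0 0.002 0 0;0 0 0 0 0"

```text
time_s: 5.45
ee_pos: [535.7, 55.4, 111.4]
ee_rot: [-0.0, 0.623, 0.782, -0.0]
contact_force: [-2.6, 0.7, 2.2]
opening: 0.3
finger_force: 1.1
```

Request:
apply_moves:
  deltas: "0 0 0.002 0 0;0 0 0.002 0 0;0 0 0.002 0 0;0 0 0 0 0"

```text
time_s: 5.85
ee_pos: [535.7, 55.5, 104.9]
ee_rot: [-0.0, 0.623, 0.782, -0.0]
contact_force: [0.4, 0.2, -0.3]
opening: -0.2
finger_force: 0.0
```

Request:
apply_moves:
  deltas: "0 0 0.002 0 0;0 0 0.001 0 0;0 0 0.001 0 0;0 0 0 0 0;0 0 0 0 0"

```text
time_s: 6.35
ee_pos: [536.1, 55.5, 102.6]
ee_rot: [0.0, 0.623, 0.782, 0.0]
contact_force: [-7.8, 0.1, 19.2]
opening: -0.0
finger_force: 9.6
```

The force rose to about 3 N, fell to zero at z=105, then rose to 19 N at 102.6, which fits the lid snapping shut. I'll retreat, open the fingers, move above the bar and check.

Request:
apply_moves:
  deltas: "0 0 -0.01 0 0;0 0 -0.03 0 0;0 0 -0.03 0 0;0 0 -0.03 0 1;-0.02 0.003 0 0 1;-0.03 0.004 0 0 1;-0.03 0.004 0 0 1;-0.03 0.004 0 0 1;-0.03 0.004 0 0 1;0 0 0 0 1"

```text
time_s: 7.35
ee_pos: [586.5, -79.7, 201.0]
ee_rot: [0.0, 0.624, 0.782, -0.0]
contact_force: [-0.6, 0.5, -0.2]
opening: 85.1
finger_force: 0.0
```

```bash
python3 -c "
from h import *
togo([586.1,-78.5,119])
w=camera('wrist');t=camera('top');s=camera('scene')
cv2.imwrite('pics/w3.png',w);cv2.imwrite('pics/t3.png',t);cv2.imwrite('pics/s3.png',s)
f=lambda a,k:cv2.resize(a,None,fx=k,fy=k,interpolation=cv2.INTER_CUBIC)
a=f(s[135:260,190:290],3);b=f(t[140:220,200:300],4)
C=np.zeros((600,800,3),np.uint8);C[:375,:300]=a;C[:320,300:700]=b;
C[330:330+269,310:310+358]=cv2.resize(w,(358,269));cv2.imwrite('pics/c3.png',C)"
```

```text
t 7.35 pos [586.5 -79.7 201. ] yaw 0.2234 F [-0.6  0.5 -0.2] op 85.1 ff 0.0 togo tool mm [ 1.3 -0.1 82. ]
```

View pics/c3.png

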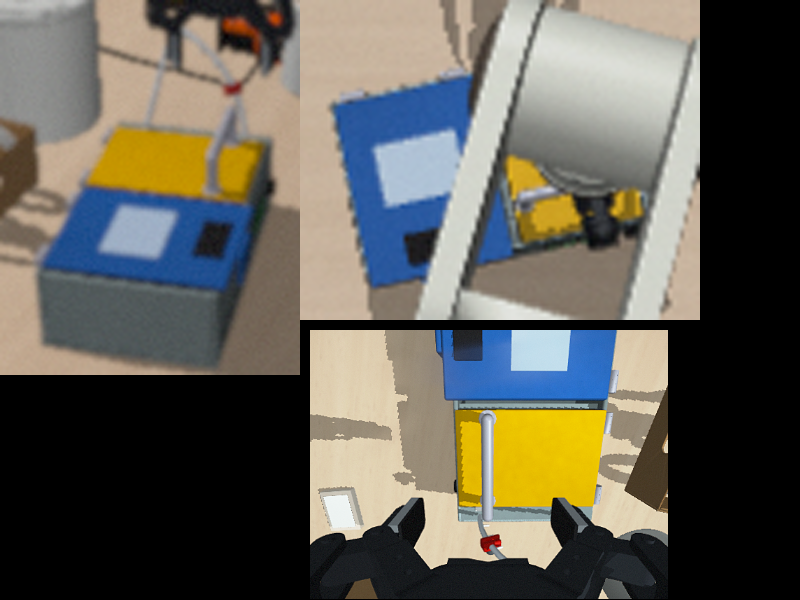

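The lid is flat and shut. In the wrist part of the composite, the bar runs between about (488,415) and (488,518), and the index is at (490,543). I'll check these against projections.

```bash
python3 -c "
from h import *
c=calibration('wrist');d=[620.4,-4.9,.227]
k=lambda p:(p*[358/512,269/384]+[310,330]).round(1)
print(k(proj(world([[-50,-14,139],[-50,-114,139]],d),c)))
for q in(.38,.44,.5): print(q,k(proj(world([hinge(q,145,0,-135)],d),c)))
print(k(proj(world([[-50,-64,139]],d),c)))
# px per mm
w=cv2.imread('pics/w3.png');hsv=cv2.cvtColor(w,cv2.COLOR_BGR2HSV)
m=((hsv[...,0]<8)|(hsv[...,0]>172))&(hsv[...,1]>150)&(hsv[...,2]>80);v,u=np.nonzero(m);print('red',len(u),k(np.array([u.mean(),v.mean()])), u.min(),u.max(),v.min(),v.max())"
```

```text
[[488.  426.6]
 [487.9 520.4]]
0.38 [[488.2 541.1]]
0.44 [[491.6 545.8]]
0.5 [[495.6 550.6]]
[[488.  476.4]]
red 457 [490.2 542.2] 244 272 292 316
```

The bar and index agree with the model. I'll go down over the bar and grip it.

Request:
apply_moves:
  deltas: "0.005 0 0.02 0 1;0 0 0.02 0 1;0 0 0.015 0 1;0 0 0.015 0 1;0 0 0.012 0 1;0 0 0 0 0.3;0 0 0 0 0;0 0 0 0 0;0 0 0 0 0;0 0 0 0 0"

```text
time_s: 8.5
ee_pos: [584.8, -71.9, 119.7]
ee_rot: [0.0, 0.623, 0.782, 0.0]
contact_force: [-12.9, -2.5, 6.2]
opening: 12.3
finger_force: 8.0
```

```bash
python3 -c "
from h import *
togo([0,0,0])
p=lambda q:np.array([85-135*np.cos(q)+47*np.sin(q),92+135*np.sin(q)+47*np.cos(q)])
q=np.array([0,.04,.08,.12,.16,.2,.24,.28,.32,.36,.4,.43]);P=np.array([p(a) for a in q]);print(np.c_[q[1:],np.diff(P,axis=0)].round(4)); print(P[-1]-P[0])
"
```

```text
t 8.5 pos [584.8 -71.9 119.7] yaw 0.226 F [-12.9  -2.5   6.2] op 12.3 ff 8.0 togo tool mm [ 201.1 -553.8  119.5]
[[0.04   1.9875 5.361 ]
 [0.08   2.2003 5.2772]
 [0.12   2.4095 5.185 ]
 [0.16   2.615  5.0845]
 [0.2    2.8162 4.9758]
 [0.24   3.0129 4.8593]
 [0.28   3.2048 4.7349]
 [0.32   3.3916 4.6029]
 [0.36   3.573  4.4636]
 [0.4    3.7486 4.3172]
 [0.43   2.9231 3.1376]]
[31.88255151 51.99894856]
```

Request:
apply_moves:
  deltas: "0 -0.001 0 0 0;0 -0.001 0 0 0;0 0 0 0 0"

```text
time_s: 8.8
ee_pos: [584.0, -72.1, 119.9]
ee_rot: [0.001, 0.623, 0.782, 0.001]
contact_force: [12.1, 2.3, -2.9]
opening: 9.9
finger_force: 58.6
```

Gripped at 58.6 N. I'll lift along the handle's arc to about 0.28 first.

Request:
apply_moves:
  deltas: "0 0.003 -0.005 0 0;0 0.002 -0.005 0 0;0 0.0025 -0.005 0 0;0 0.0025 -0.005 0 0;0 0.003 -0.005 0 0;0 0.003 -0.005 0 0;0 0.003 -0.005 0 0;0 0 0 0 0;0 0 0 0 0"

```text
time_s: 9.7
ee_pos: [600.5, -68.2, 154.5]
ee_rot: [-0.001, 0.623, 0.782, -0.001]
contact_force: [-7.9, -3.8, -0.7]
opening: 10.0
finger_force: 58.7
```

Request:
apply_moves:
  deltas: "0 0.002 -0.004 0 0;0 0.003 -0.004 0 0;0 0.003 -0.004 0 0;0 0.0035 -0.004 0 0;0 0 0 0 0;0 0 0 0 0"

```text
time_s: 10.3
ee_pos: [612.5, -65.5, 171.1]
ee_rot: [0.0, 0.623, 0.782, -0.0]
contact_force: [-7.8, -3.9, 1.6]
opening: 9.9
finger_force: 58.9
```

```bash
python3 -c "
from h import *
togo([0,0,0])
w=camera('wrist');t=camera('top');s=camera('scene')
cv2.imwrite('pics/w4.png',w)
f=lambda a,k:cv2.resize(a,None,fx=k,fy=k,interpolation=cv2.INTER_CUBIC)
C=np.zeros((600,800,3),np.uint8);C[:420,:480]=f(s[140:210,210:290],6);C[:400,480:800]=f(t[140:220,240:304],5)
C[420:600,:240]=cv2.resize(w,(240,180));cv2.imwrite('pics/c4.png',C)"
```

```text
t 10.3 pos [612.5 -65.5 171.1] yaw 0.226 F [-7.8 -3.9  1.6] op 9.9 ff 58.9 togo tool mm [ 201.2 -582.2  171.1]
```

View pics/c4.png

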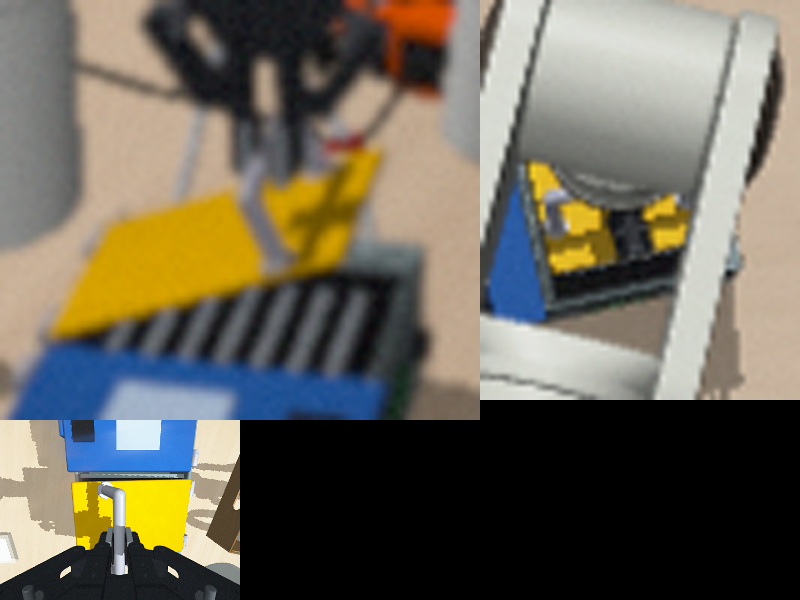

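The flap is lifted to about 0.42 by TCP travel, and the index, at composite (340,145), lies close to the flap's right edge. I'll refine the index angle from the red centroids in three views.

```bash
python3 -c "
from h import *
d=[620.4,-4.9,.227]
def red(f,box):
    w=cv2.imread(f);u0,v0,u1,v1=box;h=cv2.cvtColor(w,cv2.COLOR_BGR2HSV)[v0:v1,u0:u1].astype(int)
    m=((h[...,0]<8)|(h[...,0]>168))&(h[...,1]>110)&(h[...,2]>60);v,u=np.nonzero(m);print(f,len(u),u.mean()+u0,v.mean()+v0);return np.array([u.mean()+u0,v.mean()+v0])
o=[red('pics/scene0.png',(260,158,275,170)),red('pics/top0.png',(282,172,296,190)),red('pics/w3.png',(230,280,290,330)),red('pics/s3.png',(260,158,275,170))]
cs=[calibration('scene'),calibration('top')]
M=np.eye(4)
# wrist pose at w3: same orientation, TCP (586.5,-79.7,201); shift present extrinsic
c=calibration('wrist');p=manip.sense()['ee_pos'];c=dict(c);m=c['camera_from_world'].copy();m[:3,3]=m[:3,3]-m[:3,:3]@(np.array([586.5,-79.7,201.])-p);c['camera_from_world']=m
print(m.round(3).tolist())
cs+= [c]
def res(z,idx=(0,1,2)):
    P=world([hinge(z[0],z[2],0,z[1])],d);return np.concatenate([(proj(P,cs[i])[0]-o[i])*(.4 if i==2 else 1) for i in idx])
for idx in((0,1,2),(0,1),(0,2),(1,2)):
    r=least_squares(res,[.43,-135,145],x_scale=[.1,10,10],args=(idx,));print(idx,r.x.round(3),r.fun.round(2))
r=least_squares(lambda z:res([z[0],z[1],145]),[.43,-135],x_scale=[.1,10]);print(r.x,r.fun.round(2))
"
```

```text
pics/scene0.png 13 267.46153846153845 164.15384615384616
pics/top0.png 13 287.61538461538464 180.30769230769232
pics/w3.png 476 257.46008403361344 303.0420168067227
pics/s3.png 12 267.25 164.25
[[0.974, 0.225, -0.001, -553.001], [-0.218, 0.94, -0.262, 229.698], [-0.058, 0.256, 0.965, -294.124], [0.0, 0.0, 0.0, 1.0]]
(0, 1, 2) [   0.431 -134.64   145.539] [ 0.13 -0.13  0.11  0.38  0.26 -0.06]
(0, 1) [   0.43  -134.731  144.444] [-0.14 -0.02  0.06  0.15]
(0, 2) [   0.427 -134.997  145.577] [ 0.23 -0.05  0.12 -0.04]
(1, 2) [   0.437 -134.134  146.106] [0.01 0.4  0.19 0.05]
[   0.42655728 -135.15968109] [ 0.1   0.01  0.21  0.33  0.38 -0.08]
```

```bash
python3 -c "
from h import *
d=[620.4,-4.9,.227];T=calibration('top');S=calibration('scene')
obs=[(385,425),(600,378)];so=[(210+283/6,140+270/6),(210+378/6,140+150/6)]
for o,s in zip(obs,so):
    t=np.array([(o[0]+.5)/7-.5+200,(o[1]+.5)/7-.5+140])
    xy=least_squares(lambda z:proj(world([[z[0],z[1],99]],d),T)[0]-t,[-80,-60],x_scale=10).x
    f=lambda q:proj(world([hinge(q,85-xy[0],7,xy[1])],d),S)[0]
    r=least_squares(lambda z:f(z[0])-s,[.4]);print(xy.round(1),r.x,r.fun.round(1))
"
```

```text
[-85.2  -0. ] [0.4310255] [ 8.  -4.4]
[ -86.2 -120.4] [0.37547319] [ 1.1 -0.5]
```

Request:
apply_moves:
  deltas: "0 0.001 -0.001 0 0;0 0 0 0 0;0 0 0 0 0;0 0 0 0 0;0 0 0 0 0;0 0 0 0 0"

```text
time_s: 11.05
ee_pos: [613.3, -65.3, 172.0]
ee_rot: [0.0, 0.623, 0.782, -0.0]
contact_force: [-7.9, -3.5, 1.0]
opening: 9.8
finger_force: 58.9
```

The crude corner estimate (0.375) is a bit lower than the TCP-based one (0.43). I'll overlay the model on fresh pictures to settle it.

```bash
python3 -c "
from h import *
d=[620.4,-4.9,.227]
def ov(n,box,k):
    im=camera(n);c=calibration(n);u0,v0,u1,v1=box
    im=cv2.resize(im[v0:v1,u0:u1],None,fx=k,fy=k,interpolation=cv2.INTER_CUBIC)
    for q,col in((.35,(255,0,255)),(.43,(0,255,0)),(.51,(255,255,0))):
        P=[hinge(q,0,7,-124),hinge(q,171,7,-124),hinge(q,171,7,-4),hinge(q,0,7,-4)]
        p=(proj(world(P,d),c)-[u0,v0]+.5)*k-.5
        cv2.polylines(im,[np.round(p).astype(int)],True,col,1)
        b=(proj(world([hinge(q,135,47,-14),hinge(q,135,47,-114)],d),c)-[u0,v0]+.5)*k-.5
        cv2.polylines(im,[np.round(b).astype(int)],False,col,1)
    return im
a=ov('scene',(210,140,290,215),5);b=ov('wrist',(130,100,430,384),1.3)
C=np.zeros((600,800,3),np.uint8);C[:375,:400]=a;C[:b.shape[0],400:400+b.shape[1]]=b;cv2.imwrite('pics/c5.png',C)"
```

```text
(no output)
```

View pics/c5.png

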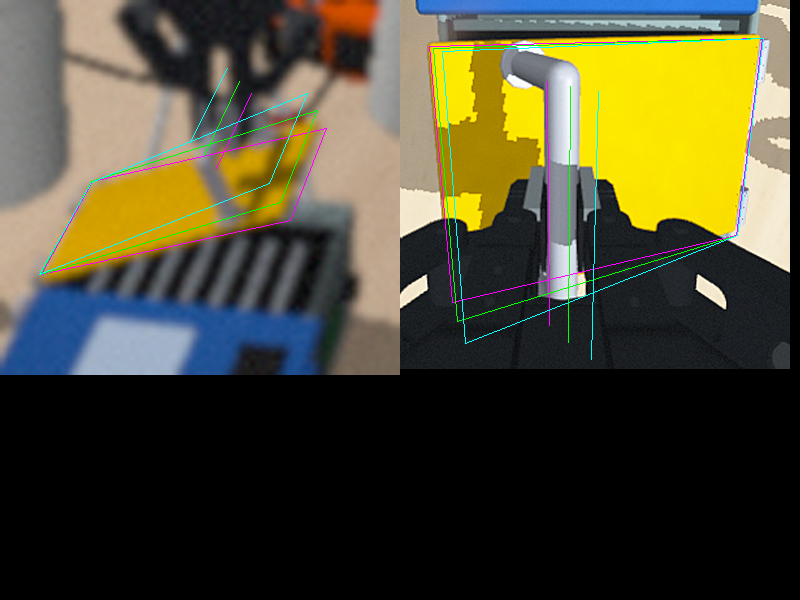

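The overlay puts the flap at about 0.40–0.41: the bar axis is at x≈564, against 548 for 0.35 and 569 for 0.43. The index is at about 0.43, so I'll raise the flap by about 0.02 and hold.

Request:
apply_moves:
  deltas: "0 0.001 -0.001 0 0;0 0.001 -0.001 0 0;0 0 0 0 0;0 0 0 0 0;0 0 0 0 0;0 0 0 0 0;0 0 0 0 0;0 0 0 0 0;0 0 0 0 0;0 0 0 0 0"

```text
time_s: 12.15
ee_pos: [615.1, -65.0, 174.0]
ee_rot: [-0.0, 0.623, 0.782, -0.0]
contact_force: [-8.0, -3.2, 2.1]
opening: 9.6
finger_force: 59.0
```

```bash
python3 -c "
from h import *
togo([0,0,0]); print(manip.hand_in())"
```

```text
t 12.15 pos [615.1 -65.  174. ] yaw 0.2258 F [-8.  -3.2  2.1] op 9.6 ff 59.0 togo tool mm [ 201.1 -584.7  174.4]
the job is handed in; nothing more can be done
None
```

I pressed the lid shut and handed the job in at 12.2 s with the gripper holding the vent flap at about 0.43–0.45 rad; the red index measured about 0.43 rad, and the hand-in gave no verdict.

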